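# Turn the recipe leaf and weigh it down with the tea tin

## Robot

A 6-joint arm with a two-finger parallel gripper is mounted at the origin on the work surface. World frame = base frame: x ahead of the robot, y to its left, z up, the work surface at z = 0. Lengths are in mm, angles in rad, forces in N, time in s.
With the tool pointing down it reaches from about 350 to 875 mm from the base axis. Payload 4.2 kg.
Tool frame: the origin (TCP) lies on the mounting face of the last link; the fingertips stand 173 mm ahead of it and the grasp point (between the pads) lies grip_point_offset ahead of it (grip_point_offset is the distance from the TCP to the grasp point, in mm); z points along the fingers, y is the line along which they close (so a half turn about z gives the same grasp; the last joint's range is limited). The gripper opens to 85 mm and grips with 20 to 120 N. Pads are 22 mm wide; open, the fingers measure 114 mm over their backs; the gripper's body (76 mm by 85 mm) begins 54 mm behind the grasp point. The pads swing forward as they close: fully open they stand 13 mm farther back than shut.
Start: joints at [-1.02, 0.385, 0.008, 0, -1.194, -0.259], TCP at [179.814, -598.554, 404.712] pointing down, gripper open.
Joint ranges: [-3.14, 3.14], [-1.21, 2.06], [-1.07, 1.41], [-3.16, 2.05], [-2.99, -0.16], [-3.1, 3.1]. Speed limits (rad/s): [2.79, 2.79, 3.14, 3.14, 3.14, 3.14].

## Interface

Orientations are given as a unit quaternion [x, y, z, w].
In Python, from bench import read_state, get_image, job_done, recognise, place_of, grip_point_offset gives the robot as it stands. The module is installed in compiled form; this text tells all that it offers.
- The arm moves only by the tool carry_out, never from a script. Its arguments are lists of equal length, an entry for each row: "slide": the shift along the tool's x, y, z in m, a list of three; "roll": the turn about the tool's z in degrees; "claw": the finger opening in m, from 0 to 0.0854. A call has 1 to 8 rows; each row is the pose to reach, as a shift and turn from the pose commanded when the call began, along the tool's axes at that moment; what a row does not reach only later rows make up. A row lasts 1/8 s, in which the tool goes at most 62.5 mm and 10.7 degrees, less where a joint would pass 70% of its speed; a pose out of reach is approached as far as the arm can. A call with a gripper value outside its range is refused whole. The fingers move at their own pace and stop on an object; the grip force is fixed at half the most. Time passes only in rows, so rows that repeat a pose let the fingers close. It gives the time, the measured TCP pose, the force, the opening and the grip force at its end, in the units of the state.
- read_state(): the state, without advancing time (a new reading comes with each control period).
- get_image(name): name is "side" or "top" or "wrist"; returns a dict with "img" (480x640x3 uint8, red, green, blue), "z_map" (480x640 float32, mm along the optical axis (not along the pixel's ray), 0 where there is no reading), "mtx" (3x3 intrinsics, pixels), "k1" (the pictures are not rectified: a ray, as slopes to the right and down, at radius r is drawn at 1 + k1 r^2 times it, then the intrinsics apply), "world_from_camera" (4x4, takes a point from camera to world coordinates); the wrist camera has in their place "T_tool_cam" (4x4, takes a point from camera to tool coordinates, whose origin is the TCP and whose axes are the flange's). Camera axes: x right, y up, looking along -z (the intrinsics and any distortion apply to the point x, -y, -z); pixel columns grow to the right and rows downward; lengths in mm; the calibration is good to about 2 mm. A picture is of the moment at which its call begins: read the wrist's pose just before it.
- job_done(): hands the job in; it is judged then, once.
Trained networks look in a picture, given as the dict that the camera call returned (one of the last four; its "shot" number tells which), for a name from the list of things; names that differ only in an ending like _2 or _b are one class to them, and where a whole thing is asked for, a point or a joint stands for the part that bears it (a point fixed in the world has none). Each returns a list of dicts, best first, with "conf" (0 to 1); they miss things now and then, are a little off and sometimes report something else, mostly with a low value. They report only what shows in the picture. A call takes as long as a camera call. They do not tell look-alikes from the thing itself.
- recognise(picture, thing): "at" ([column, row] in pixels, amid what is visible of it).
- place_of(picture, thing): "at" ([column, row] in pixels: a listed point, or the origin of a listed thing).
The state is a dict: "clock": time; "joints": joint angles; "joint_vel": joint speeds; "joint_efforts": joint torques, N m; "position": TCP position; "ee_rot": TCP orientation; "contact_force": force on the tool from outside, world axes, zero at the start; "wrist_torque": the same for the moment, N m; "gripper_width": finger opening in mm; "grasp_force": force on a finger pad.
Only numpy, scipy, OpenCV 4.12 (cv2) and the standard library are available. Lean on these libraries where they do the work, as an engineer would, in place of code of your own. Each camera call takes 0.05 s, during which the arm holds its last target. There are 200 camera calls.

## Task

Take the red tea tin off the ring-bound recipe book, turn the green leaf right over on its rings so that its yellow fish side shows, and stand the tin upright on the yellow side so that the springy leaf is held down flat. Keep the tin upright all the while and leave the mug, the stack of cups and the jar where they are.

Things in the scene. Friction and masses are not known exactly. Their poses are not given: they have to be found in the camera images.
- book: open ring-bound recipe book, red cover 200 (x) x 345 (y) mm, fixed to the table. Origin on the table under its middle; x runs along the three steel rings, z up. The leaf lies on the -y half at first and must end on the +y half. The other pages do not turn; their tops are 26 mm above the table, the rings' 45 mm
- ring_axis (a point): middle of the line, along the book's x, about which the leaf turns; 30 mm above the table, above the book's origin. The leaf is a board of 190 mm along x, 4 mm thick, 8 to 147 mm off this line and in plane with it: flat, its upper face is 32 mm above the table. Mass 0.12 kg
- leaf (a joint): turn of the leaf, rad: 0 = flat on the book's -y half (green face up), 1.57 = upright, 3.14 = flat on the +y half (yellow face up). It turns freely, damped. Its springy binding lifts it about 0.12 rad (18 mm at the rod) off either flat position unless something weighs on it; let go past upright, it sinks slowly to about 3.02
- rod_end (a point): where to pinch the leaf: middle of the free end of its round wooden edging rod, 10 mm thick, parallel to the rings and 150 mm off their axis. The rod's +x end (brass tip, away from the robot) sticks out 50 mm past the leaf; this point is 25 mm past it, 120 mm from the book's middle along x. Only the table is under it, 30 mm below when the leaf is flat
- tin_center (a point): centre of the square red tea tin with green lid, 54 x 54 mm (lid 56 x 56), 92 mm tall, about 0.25 kg; the point is 46 mm above its underside; z up, x and y square to its sides. It stands on the leaf at first
- mug_center (a point): bystander: centre of a white mug, 72 mm wide and 85 mm tall, with a handle
- cups_center (a point): bystander: centre of a stack of red paper cups, 75 mm wide and 92 mm tall
- jar_center (a point): bystander: centre of an amber glass jar with yellow cap, 64 mm wide and 90 mm tall
Things that resemble listed ones, but are neither listed nor needed, are in the scene too. Of the things like the part that bears tin_center, leave any that is black or pink; of the rest the smaller one is meant.

How it is judged:
By the outcome, as a careful person would: the job done as asked, in the order asked, and still so for the second after the job is handed in, with the robot touching nothing.
It also fails if it takes over 72 s, if anything falls off the work surface, if the arm or the gripper's body presses on something with over 40 N, if the wrist force passes 120 N, or if a joint passes its speed limit or range.

## Working session

There is one attempt and no reset: what is moved stays moved. The work goes in short steps, Python scripts to look and compute and a tool call to move; the robot and the scene stay as the last step left them, time stands still between calls to the robot, and variables do not carry over. Pictures are saved under pics/ and viewed, at most 10 in all, crops included, and the job is handed in when it is done.

Besides the shell and the picture viewer there is one more tool, called by a JSON object that holds its "method" and its "body", one argument or row to a line. carry_out: Moves the arm, as the interface text tells. Its arguments: {"type":"object","properties":{"slide":{"type":"array"},"roll":{"type":"array"},"claw":{"type":"array"}},"required":["slide","roll","claw"]}

```bash
mkdir -p pics; cat > h.py <<'E'
import numpy as np, cv2
from bench import *
from scipy.spatial.transform import Rotation as R
def pose(s=None):
    s=s or read_state(); T=np.eye(4); T[:3,:3]=R.from_quat(s['ee_rot']).as_matrix(); T[:3,3]=s['position']; return T
def wfc(p,T=None):
    return np.array(p['world_from_camera']) if 'world_from_camera' in p else T@np.array(p['T_tool_cam'])
def ray(p,px):
    d=np.array([[0,0,0,0,0]],float); d[0,0]=p['k1']
    u=cv2.undistortPoints(np.array([[px]],float),np.array(p['mtx'],float),d,None,None,None,)[0,0] if 0 else None
    K=np.array(p['mtx']); xd=(px[0]-K[0,2])/K[0,0]; yd=(px[1]-K[1,2])/K[1,1]; x,y=xd,yd
    for _ in range(20):
        f=1+p['k1']*(x*x+y*y); x,y=xd/f,yd/f
    return np.array([x,-y,-1.])
def at_z(p,px,z,T=None):
    M=wfc(p,T); d=M[:3,:3]@ray(p,px); o=M[:3,3]; return o+d*(z-o[2])/d[2]
def at_depth(p,px,T=None):
    M=wfc(p,T); c,r=int(round(px[0])),int(round(px[1])); w=p['z_map'][max(r-2,0):r+3,max(c-2,0):c+3]; w=w[w>0]
    return M[:3,3]+M[:3,:3]@ray(p,px)*np.median(w) if len(w) else None
def save(p,n): cv2.imwrite('pics/'+n,p['img'][:,:,::-1])
E
python3 - <<'E'
from h import *
np.set_printoptions(precision=1,suppress=True)
print(grip_point_offset, read_state())
for n in ('top','side'):
    p=get_image(n); save(p,n+'1.png')
    for t in ('book','ring_axis','rod_end','tin_center','mug_center','cups_center','jar_center'):
        for d in place_of(p,t)[:4]: 
            z={'book':0,'ring_axis':30,'rod_end':48,'tin_center':95}.get(t,45)
            print(n,t,np.array(d['at']),round(d['conf'],2),at_z(p,d['at'],z),at_depth(p,d['at']))
E
```

```text
154.70000000000002 {'clock': 0.0, 'joints': array([-1. ,  0.4,  0. , -0. , -1.2, -0.3]), 'joint_vel': array([ 0., -0.,  0., -0.,  0., -0.]), 'joint_efforts': array([ -0. , -39.2,  18.8,   4.2,  -0. ,  -0. ]), 'position': array([ 179.8, -598.4,  403.6]), 'ee_rot': array([-0.1,  1. ,  0. , -0. ]), 'contact_force': array([-0.3,  0.6, -0.5]), 'wrist_torque': array([ 0.,  0., -0.]), 'grasp_force': 0.0, 'gripper_width': 85.28835305808195}
top book [301.  248.5] 0.77 [492.2  36.3   0. ] [490.5  35.9  13.6]
top ring_axis [299.5 245.5] 0.62 [496.2  39.5  30. ] [499.   40.2   8.3]
top ring_axis [318.5 161.6] 0.36 [722.   -3.8  30. ] [729.   -3.6   5. ]
top rod_end [367.7 216.6] 0.72 [ 574. -135.   48.] [ 577.  -136.4   31.5]
top rod_end [317.3 161.4] 0.31 [717.5  -0.7  48. ] [729.8  -0.3   3.6]
top tin_center [341.5 244.5] 0.85 [493.3 -67.2  95. ] [489.9 -66.3 121. ]
top tin_center [414.1 176.7] 0.65 [ 671.1 -246.9   95. ] [ 662.1 -241.2  130.7]
top tin_center [468.1 255.4] 0.65 [ 474.8 -380.6   95. ] [ 471.2 -372.9  125.6]
top tin_center [361.8 139. ] 0.57 [ 766.5 -113.2   95. ] [ 768.1 -113.
[... 453 characters left out ...]

side rod_end [338.7 226.5] 0.64 [ 571.4 -113.4   48. ] [ 582.9 -128.8   29.5]
side tin_center [431.4 175.2] 0.92 [ 468.1 -369.    95. ] [ 465.  -362.4  100.7]
side tin_center [353.2 242. ] 0.81 [486.  -54.4  95. ] [472.7 -35.2 118.7]
side tin_center [279.1 191.2] 0.78 [735.3 -85.4  95. ] [ 757.9 -108.    68.2]
side tin_center [338.5 175.6] 0.76 [ 655.2 -223.    95. ] [ 652.7 -219.5   98.4]
side mug_center [258.3 228.9] 0.55 [723.9   9.4  45. ] [704.   27.   70.4]
side cups_center [214.  352.7] 0.93 [551.7 326.4  45. ] [523.4 343.1  92.2]
side jar_center [453.2 242.2] 0.63 [ 324.7 -238.8   45. ] [ 313.5 -208.7   76.3]
side jar_center [259.  228.8] 0.55 [722.8   8.1  45. ] [703.4  25.4  69.8]
```

View pics/top1.png

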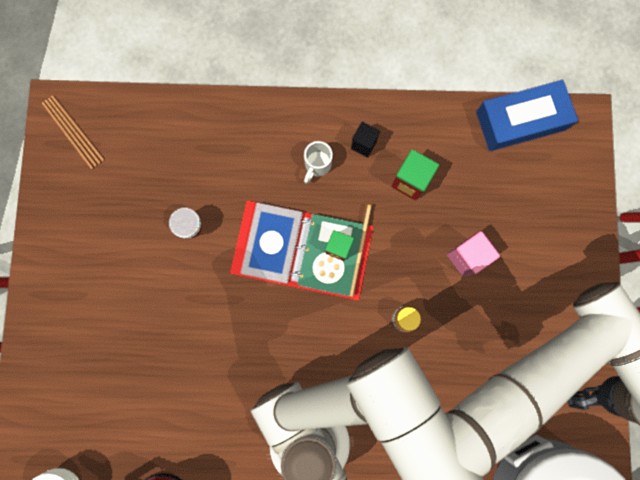

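View pics/side1.png

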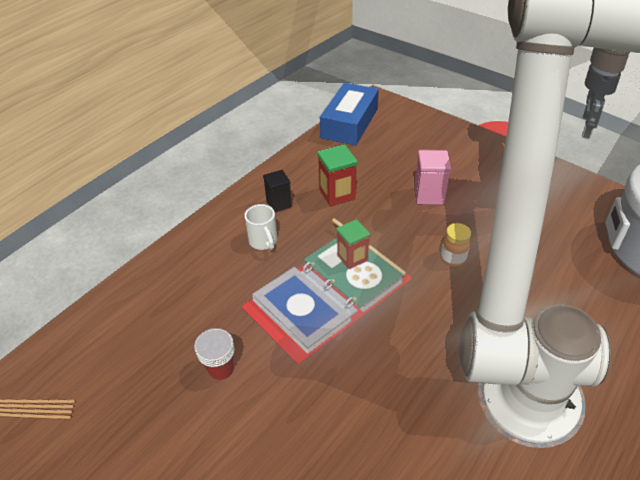

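Candidates for the tin are the small red one with a green lid on the leaf, top (341,244), the large red/green one at (415,172), pink (474,253) and black (365,139). Pink and black are excluded, and the smaller of the rest is the one on the leaf. I'll confirm that in a crop and get the yaw angles.

```bash
python3 - <<'E'
from h import *
np.set_printoptions(precision=1,suppress=True)
p=get_image('top'); im=p['img']
cv2.imwrite('pics/crop1.png',cv2.resize(im[120:320,220:460,::-1],None,fx=3,fy=3,interpolation=cv2.INTER_CUBIC)[:600,:720])
M=wfc(p)
P=np.full((480,640,3),np.nan)
for r in range(120,320):
    for c in range(200,500):
        z=p['z_map'][r,c]
        if z>0: P[r,c]=M[:3,3]+M[:3,:3]@ray(p,(c,r))*z
hsv=cv2.cvtColor(im,cv2.COLOR_RGB2HSV)
H,S,V=[hsv[...,i].astype(int) for i in range(3)]
def rect(m,n):
    q=P[m].astype(np.float32); (c,s,a)=cv2.minAreaRect(q[:,:2]); print(n,len(q),np.median(q[:,2]),np.array(c),np.array(s),a)
ok=~np.isnan(P[...,2]); X,Y,Z=P[...,0],P[...,1],P[...,2]
rect(ok&(H>50)&(H<75)&(S>150)&(V>90)&(Z>105)&(X<560),'lid'); rect(ok&(H>50)&(H<75)&(S>150)&(Z>105)&(X>600),'biglid')
red=((H<6)|(H>174))&(S>170)&(V>100)&ok&(Z<35)&(X<640); rect(red,'cover')
for n,z in(('tin',78),):
    print(at_z(p,place_of(p,'tin_center')[0]['at'],z))
E
```

```text
Traceback (most recent call last):
cv2.error: OpenCV(4.12.0) /io/opencv/modules/imgproc/src/convhull.cpp:143: error: (-215:Assertion failed) total >= 0 && (depth == CV_32F || depth == CV_32S) in function 'convexHull'
```

View pics/crop1.png

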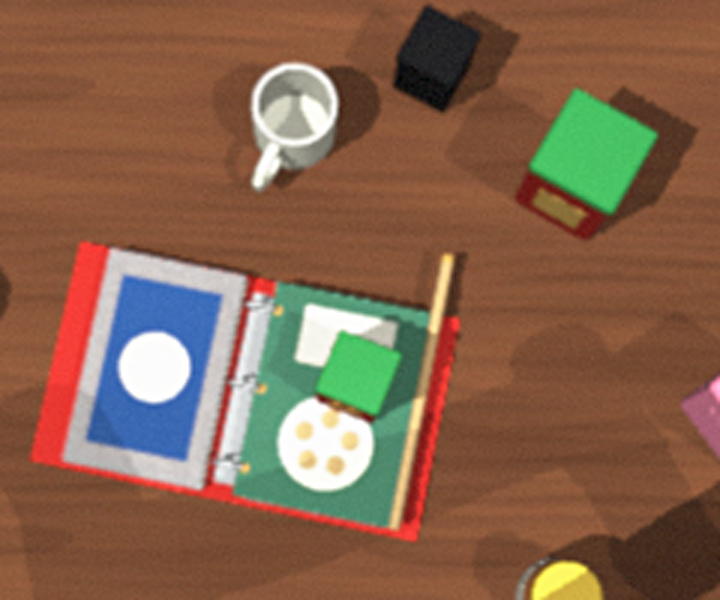

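The crop confirms it: the small red tin with a green lid stands on the green leaf (crop (358,374)). The large look-alike is at crop (595,155) and the rod's brass tip at (447,258).

```bash
python3 - <<'E'
from h import *
np.set_printoptions(precision=2,suppress=True)
p=get_image('top'); im=p['img']
M=wfc(p)
P=np.full((480,640,3),np.nan)
for r in range(120,320):
    for c in range(200,500):
        z=p['z_map'][r,c]
        if z>0: P[r,c]=M[:3,3]+M[:3,:3]@ray(p,(c,r))*z
hsv=cv2.cvtColor(im,cv2.COLOR_RGB2HSV)
H,S,V=[hsv[...,i].astype(int) for i in range(3)]
def rect(m,n):
    q=P[m].astype(np.float32); (c,s,a)=cv2.minAreaRect(np.ascontiguousarray(q[:,:2])); print(n,len(q),np.median(q[:,2]),np.array(c),np.array(s),a,q.mean(0))
ok=~np.isnan(P[...,2]); X,Y,Z=P[...,0],P[...,1],np.nan_to_num(P[...,2])
rect(ok&(H>50)&(H<75)&(S>150)&(V>90)&(Z>105)&(X<560),'lid'); rect(ok&(H>50)&(H<75)&(S>150)&(Z>105)&(X>600),'biglid')
red=((H<6)|(H>174))&(S>170)&(V>120)&ok&(Z<35)&(X<640)&(X>350)&(Y>-200); rect(red,'cover')
print(at_z(p,place_of(p,'tin_center')[0]['at'],78))
# rod line: tip pixel and near end
print('tip',at_z(p,(220+447/3,120+258/3),33),'near',at_z(p,(220+398/3,120+525/3),33))
T=pose(); print(T)
E
```

```text
lid 462 122.65256 [492.31 -60.48] [55.26 53.54] 69.92533874511719 [490.87 -60.71 122.49]
biglid 947 130.07188 [ 679.65 -249.61] [76.72 79.64] 60.68278121948242 [ 679.06 -249.19  130.07]
cover 1538 2.5032291 [490.42  34.56] [348.62 203.55] 79.8244400024414 [480.06  64.19   2.35]
[ 472.45 -382.91   78.  ]
tip [ 605.02 -139.23   33.  ] near [ 372.09 -100.7    33.  ]
[[  -0.96   -0.29   -0.    179.82]
 [  -0.29    0.96    0.   -598.54]
 [   0.      0.     -1.    404.7 ]
 [   0.      0.      0.      1.  ]]
```

{"method": "carry_out", "body": {
  "slide": [
    [-0.05,0.047,0],
    [-0.1,0.094,0],
    [-0.15,0.141,0],
    [-0.2,0.188,0],
    [-0.24,0.226,0],
    [-0.28,0.263,0],
    [-0.32,0.301,0],
    [-0.35,0.329,0]
  ],
  "roll": [5,10,15,20,25,30,35,37],
  "claw": [0.085,0.085,0.085,0.085,0.085,0.085,0.085,0.085]
}}

```text
clock: 1.95
position: [421.2, -180.6, 405.2]
ee_rot: [0.176, 0.984, 0.0, 0.001]
contact_force: [0.5, -0.6, -0.6]
gripper_width: 85.2
grasp_force: 0.0
```

{"method": "carry_out", "body": {
  "slide": [
    [-0.008,0.046,0],
    [-0.016,0.092,0],
    [-0.025,0.137,0.01],
    [-0.025,0.137,0.01]
  ],
  "roll": [0,0,0,0],
  "claw": [0.085,0.085,0.085,0.085]
}}

```text
clock: 2.45
position: [492.4, -60.8, 393.9]
ee_rot: [0.174, 0.985, -0.0, -0.001]
contact_force: [-0.3, 0.2, 0.5]
gripper_width: 85.1
grasp_force: 0.0
```

```bash
python3 - <<'E'
from h import *
np.set_printoptions(precision=1,suppress=True)
T=pose(); p=get_image('wrist'); save(p,'w1.png'); print(T[:3,3])
for t in ('tin_center','rod_end','ring_axis','book'):
    for d in place_of(p,t)[:2]: print(t,np.array(d['at']),round(d['conf'],2),at_z(p,d['at'],{'tin_center':78,'book':0}.get(t,30),T))
im=p['img']; M=wfc(p,T)
hsv=cv2.cvtColor(im,cv2.COLOR_RGB2HSV)
m=((hsv[...,0]>50)&(hsv[...,0]<75)&(hsv[...,1]>150)&(hsv[...,2]>90)).astype(np.uint8)
n,l,s,c=cv2.connectedComponentsWithStats(m)
for i in range(1,n):
    if s[i,4]>800:
        ys,xs=np.where(l==i); q=np.array([at_z(p,(x,y),124,T)[:2] for x,y in zip(xs[::3],ys[::3])],np.float32); print(s[i],cv2.minAreaRect(q))
E
```

```text
[492.4 -60.8 393.9]
tin_center [ 12.  325.7] 0.57 [ 479.4 -381.7   78. ]
rod_end [281.9 315.9] 0.74 [ 580.9 -136.9   30. ]
ring_axis [407.6 183. ] 0.77 [489.   33.1  30. ]
book [400.7 182.3] 0.88 [491.2  32.7   0. ]
book [437.7 394.5] 0.73 [771.3   2.1   0. ]
[ 283  205   76   73 5083] ((491.6373291015625, -59.81172180175781), (54.66534423828125, 55.244571685791016), 69.4802474975586)
```

View pics/w1.png

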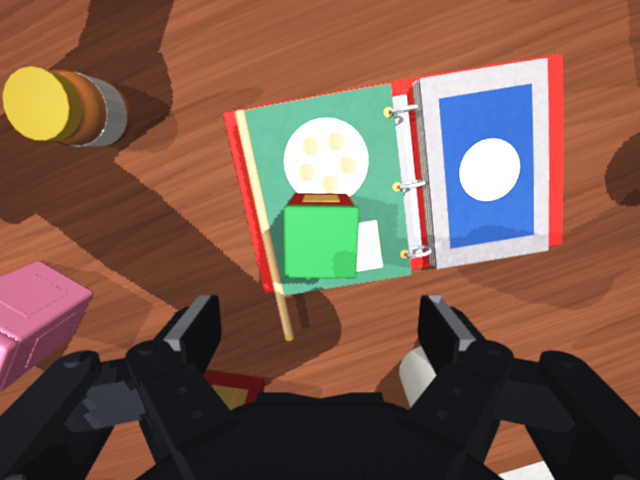

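The wrist view shows the lid centred at (321,241), between the fingers, and the rod tip at (289,338). These agree with the top camera, so I'm descending.

{"method": "carry_out", "body": {
  "slide": [
    [0,0,0.045],
    [-0.001,0,0.09],
    [-0.001,0,0.125],
    [-0.001,0,0.144],
    [-0.001,0,0.144],
    [-0.001,0,0.144],
    [-0.001,0,0.144],
    [-0.001,0,0.144]
  ],
  "roll": [0,0,0,0,0,0,0,0],
  "claw": [0.085,0.085,0.085,0.085,0.04,0.04,0.04,0.04]
}}

```text
clock: 3.7
position: [492.5, -63.4, 251.8]
ee_rot: [0.176, 0.984, 0.0, 0.001]
contact_force: [-0.8, -0.3, 3.7]
gripper_width: 55.0
grasp_force: 63.8
```

{"method": "carry_out", "body": {
  "slide": [
    [0,0,0],
    [0,0,0],
    [0,0,0]
  ],
  "roll": [0,0,0],
  "claw": [0.04,0.04,0.04]
}}

```text
clock: 4.08
position: [492.7, -63.3, 251.7]
ee_rot: [0.176, 0.984, -0.0, 0.001]
contact_force: [-0.4, -1.0, 5.8]
gripper_width: 55.4
grasp_force: 63.7
```

{"method": "carry_out", "body": {
  "slide": [
    [0,0,-0.03],
    [0,0,-0.07],
    [0,-0.01,-0.1],
    [-0.003,-0.05,-0.1],
    [-0.007,-0.09,-0.1],
    [-0.011,-0.13,-0.1],
    [-0.016,-0.16,-0.1],
    [-0.016,-0.167,-0.1]
  ],
  "roll": [0,0,0,0,0,0,0,0],
  "claw": [0.04,0.04,0.04,0.04,0.04,0.04,0.04,0.04]
}}

```text
clock: 5.08
position: [448.6, -226.6, 349.7]
ee_rot: [0.177, 0.984, 0.0, -0.001]
contact_force: [-0.1, 0.5, -2.4]
gripper_width: 55.2
grasp_force: 64.7
```

{"method": "carry_out", "body": {
  "slide": [
    [0,0,0.03],
    [0,0,0.07],
    [0,0,0.1],
    [0,0,0.12],
    [0,0,0.126],
    [0,0,0.13],
    [0,0,0.131],
    [0,0,0.131]
  ],
  "roll": [0,0,0,0,0,0,0,0],
  "claw": [0.04,0.04,0.04,0.04,0.04,0.04,0.04,0.04]
}}

```text
clock: 6.08
position: [449.6, -225.5, 220.4]
ee_rot: [0.176, 0.984, 0.0, 0.001]
contact_force: [0.2, 0.6, -2.3]
gripper_width: 55.4
grasp_force: 64.7
```

{"method": "carry_out", "body": {
  "slide": [
    [0,0,0.001],
    [0,0,0.002],
    [0,0,0.002],
    [0,0,0.002]
  ],
  "roll": [0,0,0,0],
  "claw": [0.04,0.04,0.04,0.04]
}}

```text
clock: 6.58
position: [449.8, -225.4, 219.8]
ee_rot: [0.176, 0.984, -0.0, 0.001]
contact_force: [-2.7, 2.9, 10.1]
gripper_width: 55.1
grasp_force: 64.8
```

{"method": "carry_out", "body": {
  "slide": [
    [0,0,0],
    [0,0,0],
    [0,0,-0.02],
    [0,0,-0.06],
    [0,0,-0.1],
    [0,0,-0.14],
    [0,0,-0.17],
    [0,0,-0.17]
  ],
  "roll": [0,0,0,0,0,0,0,0],
  "claw": [0.085,0.085,0.085,0.085,0.085,0.085,0.06,0.04]
}}

```text
clock: 7.58
position: [449.8, -225.7, 390.3]
ee_rot: [0.176, 0.984, -0.0, 0.003]
contact_force: [0.2, 0.4, -0.0]
gripper_width: 51.2
grasp_force: 0.0
```

{"method": "carry_out", "body": {
  "slide": [
    [-0.03,0.043,0],
    [-0.06,0.086,0],
    [-0.08,0.115,0],
    [-0.092,0.131,0],
    [-0.092,0.131,0]
  ],
  "roll": [-3,-6,-9,-10,-10],
  "claw": [0.04,0.04,0.04,0.04,0.04]
}}

```text
clock: 8.2
position: [581.6, -134.0, 386.3]
ee_rot: [0.089, 0.996, -0.0, -0.001]
contact_force: [0.7, 0.1, 0.5]
gripper_width: 39.6
grasp_force: 0.0
```

```bash
python3 - <<'E'
from h import *
np.set_printoptions(precision=1,suppress=True)
T=pose(); p=get_image('wrist'); save(p,'w2.png'); print(T)
for t in ('rod_end','tin_center','ring_axis'):
    for d in place_of(p,t)[:2]: print(t,np.array(d['at']),round(d['conf'],2),at_z(p,d['at'],{'tin_center':46,'rod_end':48}.get(t,30),T),at_depth(p,d['at'],T))
E
```

```text
[[  -1.     0.2   -0.   581.6]
 [   0.2    1.     0.  -134. ]
 [   0.    -0.    -1.   386.3]
 [   0.     0.     0.     1. ]]
rod_end [318.1 226.4] 0.76 [ 583.5 -135.6   48. ] [ 582.4 -135.4   52.6]
tin_center [362.7 395. ] 0.86 [ 780.8 -121.3   46. ] [ 573.8 -122.   286.9]
ring_axis [481.8  92.7] 0.56 [491.   32.9  30. ] [490.2  37.9  19.6]
```

View pics/w2.png

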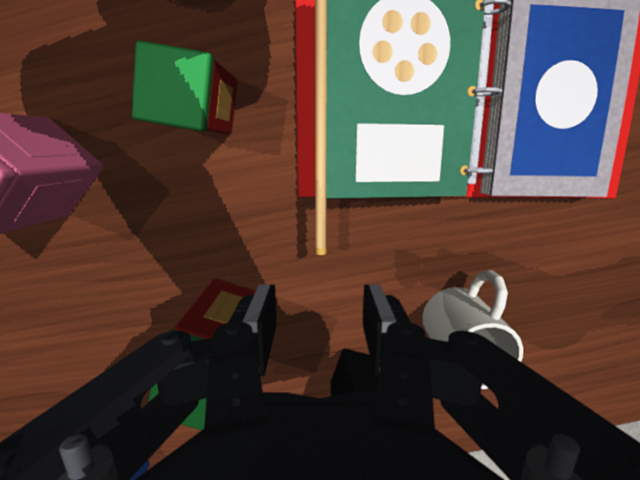

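The leaf has sprung up, with the rod tip at (320,252) in line between the fingers, and the tin stands upright on the table at (180,88). I'm going down to pinch the rod.

{"method": "carry_out", "body": {
  "slide": [
    [0,-0.001,0.05],
    [0,-0.001,0.1],
    [0,-0.001,0.15],
    [0,-0.001,0.175],
    [0,-0.001,0.185],
    [0,-0.001,0.185],
    [0,-0.001,0.185],
    [0,-0.001,0.185]
  ],
  "roll": [0,0,0,0,0,0,0,0],
  "claw": [0.04,0.04,0.04,0.04,0.04,0.002,0.002,0.002]
}}

```text
clock: 9.4
position: [581.4, -133.7, 204.0]
ee_rot: [0.09, 0.996, 0.001, 0.002]
contact_force: [-0.1, 9.2, -2.0]
gripper_width: 8.1
grasp_force: 58.4
```

{"method": "carry_out", "body": {
  "slide": [
    [0,0,0],
    [0,0,0],
    [0,0,0],
    [0,0,0]
  ],
  "roll": [0,0,0,0],
  "claw": [0.002,0.002,0.002,0.002]
}}

```text
clock: 9.9
position: [581.4, -133.6, 204.0]
ee_rot: [0.089, 0.996, 0.001, 0.002]
contact_force: [1.0, 9.1, -2.7]
gripper_width: 8.0
grasp_force: 58.4
```

{"method": "carry_out", "body": {
  "slide": [
    [0,0.005,-0.019],
    [0,0.011,-0.038],
    [0,0.019,-0.055],
    [0,0.03,-0.072],
    [0,0.042,-0.086],
    [0,0.057,-0.0995],
    [0,0.073,-0.1105],
    [0,0.09,-0.1195]
  ],
  "roll": [0,0,0,0,0,0,0,0],
  "claw": [0.002,0.002,0.002,0.002,0.002,0.002,0.002,0.002]
}}

```text
clock: 10.9
position: [597.1, -47.7, 326.0]
ee_rot: [0.089, 0.996, -0.002, 0.001]
contact_force: [-1.5, -6.9, 5.6]
gripper_width: 7.8
grasp_force: 58.5
```

{"method": "carry_out", "body": {
  "slide": [
    [0,0.018,-0.0065],
    [0,0.037,-0.011],
    [0,0.057,-0.0125],
    [0,0.076,-0.0115],
    [0,0.095,-0.008],
    [0,0.114,-0.0025],
    [0,0.132,0.006],
    [0,0.148,0.016]
  ],
  "roll": [0,0,0,0,0,0,0,0],
  "claw": [0.002,0.002,0.002,0.002,0.002,0.002,0.002,0.002]
}}

```text
clock: 11.9
position: [623.7, 100.1, 307.1]
ee_rot: [0.089, 0.996, 0.001, 0.001]
contact_force: [0.9, 0.4, 1.8]
gripper_width: 7.4
grasp_force: 65.4
```

{"method": "carry_out", "body": {
  "slide": [
    [0,0.015,0.0125],
    [0,0.028,0.027],
    [0,0.0395,0.043],
    [0,0.0485,0.06],
    [0,0.0555,0.078],
    [0,0.0595,0.097],
    [0,0.0605,0.1045],
    [0,0.0605,0.1045]
  ],
  "roll": [0,0,0,0,0,0,0,0],
  "claw": [0.002,0.002,0.002,0.002,0.002,0.002,0.002,0.002]
}}

```text
clock: 12.9
position: [634.7, 159.5, 200.1]
ee_rot: [0.089, 0.996, 0.001, 0.001]
contact_force: [1.5, 5.8, 2.6]
gripper_width: 7.8
grasp_force: 71.3
```

{"method": "carry_out", "body": {
  "slide": [
    [0,0,0],
    [0,0,0],
    [0,0,0],
    [0,0,-0.03],
    [0,0,-0.08],
    [0,0,-0.13],
    [0,0,-0.18],
    [0,0,-0.18]
  ],
  "roll": [0,0,0,0,0,0,0,0],
  "claw": [0.045,0.045,0.045,0.045,0.045,0.045,0.085,0.085]
}}

```text
clock: 13.9
position: [634.7, 157.9, 387.3]
ee_rot: [0.09, 0.996, 0.002, 0.005]
contact_force: [0.2, 0.7, -0.6]
gripper_width: 79.0
grasp_force: 0.0
```

```bash
python3 - <<'E'
from h import *
np.set_printoptions(precision=1,suppress=True)
T=pose(); print(T)
p=get_image('top'); save(p,'top2.png')
M=wfc(p); hsv=cv2.cvtColor(p['img'],cv2.COLOR_RGB2HSV)
m=((hsv[...,0]>50)&(hsv[...,0]<75)&(hsv[...,1]>150)&(hsv[...,2]>90)).astype(np.uint8)
n,l,s,c=cv2.connectedComponentsWithStats(m)
for i in range(1,n):
    if s[i,4]>100:
        ys,xs=np.where(l==i); q=np.array([at_z(p,(x,y),92)[:2] for x,y in zip(xs,ys)],np.float32); print(s[i],cv2.minAreaRect(q),at_depth(p,c[i]))
for t in ('rod_end','ring_axis'):
    for d in place_of(p,t)[:2]: print(t,np.array(d['at']),round(d['conf'],2),at_depth(p,d['at']))
E
```

```text
[[ -1.    0.2   0.  634.7]
 [  0.2   1.    0.  157.9]
 [ -0.    0.   -1.  387.3]
 [  0.    0.    0.    1. ]]
[397 150  42  41 949] ((689.691650390625, -255.31610107421875), (78.30230712890625, 80.59850311279297), 60.54891586303711) [ 678.9 -249.   131. ]
[391 251  27  27 370] ((449.1443786621094, -221.3788604736328), (52.393680572509766, 53.56642150878906), 68.0261459350586) [ 451.  -222.6   89.3]
rod_end [255.2 190.6] 0.87 [634.3 158.5  50.3]
ring_axis [299.7 245.4] 0.8 [498.9  39.6  10.9]
```

View pics/top2.png

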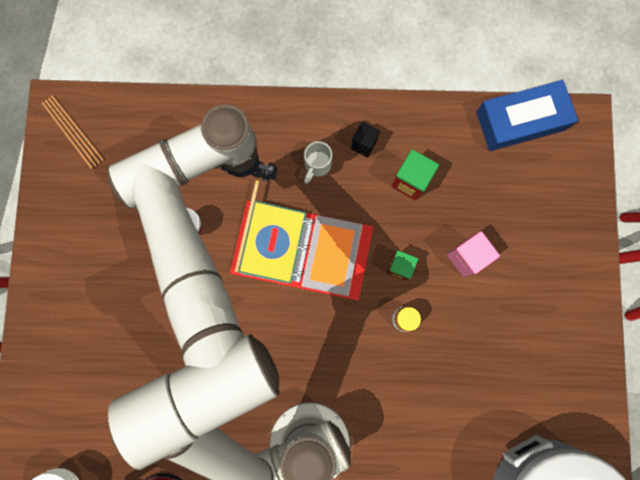

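The leaf now shows its yellow side with the rod at (256,190), and the tin stands at (404,263). I'm going back for the tin.

{"method": "carry_out", "body": {
  "slide": [
    [0.01,-0.035,0],
    [0.025,-0.09,0],
    [0.04,-0.145,0],
    [0.055,-0.2,0],
    [0.071,-0.255,0],
    [0.086,-0.31,0],
    [0.1,-0.36,0],
    [0.114,-0.41,0]
  ],
  "roll": [0,2,4,6,8,10,10,10],
  "claw": [0.085,0.085,0.085,0.085,0.085,0.085,0.085,0.085]
}}

```text
clock: 15.05
position: [447.4, -226.2, 380.0]
ee_rot: [0.176, 0.984, 0.0, -0.002]
contact_force: [0.4, -0.3, 0.0]
gripper_width: 85.1
grasp_force: 0.0
```

{"method": "carry_out", "body": {
  "slide": [
    [0,0,0],
    [0,0,0]
  ],
  "roll": [0,0],
  "claw": [0.085,0.085]
}}

```text
clock: 15.3
position: [448.6, -225.0, 380.5]
ee_rot: [0.176, 0.984, 0.0, -0.001]
contact_force: [0.0, 0.4, 0.9]
gripper_width: 85.0
grasp_force: 0.0
```

{"method": "carry_out", "body": {
  "slide": [
    [-0.001,0,0.05],
    [-0.001,0,0.1],
    [-0.001,0,0.145],
    [-0.001,0,0.16],
    [-0.001,0,0.16],
    [-0.001,0,0.16],
    [-0.001,0,0.16],
    [-0.001,0,0.16]
  ],
  "roll": [0,0,0,0,0,0,0,0],
  "claw": [0.085,0.085,0.085,0.085,0.04,0.04,0.04,0.04]
}}

```text
clock: 16.3
position: [449.7, -225.1, 222.2]
ee_rot: [0.176, 0.984, 0.0, 0.001]
contact_force: [0.4, 0.5, -1.5]
gripper_width: 55.6
grasp_force: 63.6
```

{"method": "carry_out", "body": {
  "slide": [
    [0,0,0],
    [0,0,0],
    [0,0,0]
  ],
  "roll": [0,0,0],
  "claw": [0.04,0.04,0.04]
}}

```text
clock: 16.68
position: [449.9, -225.1, 222.2]
ee_rot: [0.176, 0.984, 0.0, 0.0]
contact_force: [0.2, 2.0, 2.6]
gripper_width: 55.3
grasp_force: 63.7
```

{"method": "carry_out", "body": {
  "slide": [
    [0,0,-0.03],
    [0,0,-0.07],
    [0,0,-0.11],
    [0.006,0.03,-0.13],
    [0.014,0.07,-0.13],
    [0.023,0.12,-0.13],
    [0.033,0.17,-0.13],
    [0.042,0.22,-0.13]
  ],
  "roll": [0,0,0,0,0,0,0,0],
  "claw": [0.04,0.04,0.04,0.04,0.04,0.04,0.04,0.04]
}}

```text
clock: 17.68
position: [486.3, -2.9, 351.3]
ee_rot: [0.176, 0.984, -0.0, -0.0]
contact_force: [0.9, -0.5, -2.9]
gripper_width: 55.5
grasp_force: 64.5
```

{"method": "carry_out", "body": {
  "slide": [
    [0.01,0.05,0],
    [0.019,0.095,0],
    [0.024,0.12,0],
    [0.027,0.136,0],
    [0.027,0.136,0],
    [0.027,0.136,0]
  ],
  "roll": [-2,-4,-6,-8,-10,-10],
  "claw": [0.04,0.04,0.04,0.04,0.04,0.04]
}}

```text
clock: 18.42
position: [508.2, 131.8, 351.4]
ee_rot: [0.09, 0.996, -0.0, -0.0]
contact_force: [0.2, -1.2, -2.6]
gripper_width: 55.2
grasp_force: 64.6
```

{"method": "carry_out", "body": {
  "slide": [
    [0,0,0.03],
    [0,0,0.06],
    [0,0,0.075],
    [0,0,0.083],
    [0,0,0.089],
    [0,0,0.093],
    [0,0,0.095],
    [0,0,0.096]
  ],
  "roll": [0,0,0,0,0,0,0,0],
  "claw": [0.04,0.04,0.04,0.04,0.04,0.04,0.04,0.04]
}}

```text
clock: 19.42
position: [508.5, 132.8, 256.0]
ee_rot: [0.09, 0.996, 0.0, 0.0]
contact_force: [-0.6, -0.9, -2.0]
gripper_width: 55.1
grasp_force: 64.6
```

{"method": "carry_out", "body": {
  "slide": [
    [0,0,0.001],
    [0,0,0.001],
    [0,0,0.001]
  ],
  "roll": [0,0,0],
  "claw": [0.04,0.04,0.04]
}}

```text
clock: 19.8
position: [508.5, 132.7, 254.8]
ee_rot: [0.09, 0.996, 0.0, 0.0]
contact_force: [-0.0, -0.2, -1.8]
gripper_width: 55.2
grasp_force: 64.6
```

{"method": "carry_out", "body": {
  "slide": [
    [0,0,0.001],
    [0,0,0.001],
    [0,0,0.002],
    [0,0,0.002]
  ],
  "roll": [0,0,0,0],
  "claw": [0.04,0.04,0.04,0.04]
}}

```text
clock: 20.3
position: [508.7, 132.8, 254.0]
ee_rot: [0.089, 0.996, 0.0, 0.001]
contact_force: [-1.9, -1.1, 7.3]
gripper_width: 55.3
grasp_force: 65.0
```

Firm contact. Releasing and retreating upward.

{"method": "carry_out", "body": {
  "slide": [
    [0,0,0],
    [0,0,0],
    [0,0,0],
    [0,0,-0.02],
    [0,0,-0.06],
    [0,0,-0.1],
    [0,0,-0.14],
    [0,0,-0.17]
  ],
  "roll": [0,0,0,0,0,0,0,0],
  "claw": [0.085,0.085,0.085,0.085,0.085,0.085,0.085,0.085]
}}

```text
clock: 21.3
position: [508.4, 132.6, 424.5]
ee_rot: [0.09, 0.996, 0.001, 0.001]
contact_force: [0.1, -0.5, -0.8]
gripper_width: 84.9
grasp_force: 0.0
```

{"method": "carry_out", "body": {
  "slide": [
    [0.05,0,0],
    [0.1,0,0],
    [0.1,0,0]
  ],
  "roll": [0,0,0],
  "claw": [0.085,0.085,0.085]
}}

```text
clock: 21.68
position: [407.6, 150.1, 423.0]
ee_rot: [0.088, 0.996, 0.0, -0.0]
contact_force: [0.3, 0.2, 0.0]
gripper_width: 85.1
grasp_force: 0.0
```

```bash
python3 - <<'E'
from h import *
np.set_printoptions(precision=1,suppress=True)
p=get_image('side'); T=pose(); w=get_image('wrist'); save(w,'w3.png'); save(p,'side2.png')
for t in ('rod_end','tin_center'):
    for d in place_of(w,t)[:2]: print(t,np.array(d['at']),round(d['conf'],2),at_depth(w,d['at'],T))
cv2.imwrite('pics/fin.png',np.hstack([cv2.resize(x['img'][:,:,::-1],(400,300)) for x in (p,w)]))
E
```

```text
rod_end [355.2 384.4] 0.68 [635.1 157.   33.1]
tin_center [320.8 315.2] 0.97 [483.  139.  123.9]
```

View pics/fin.png

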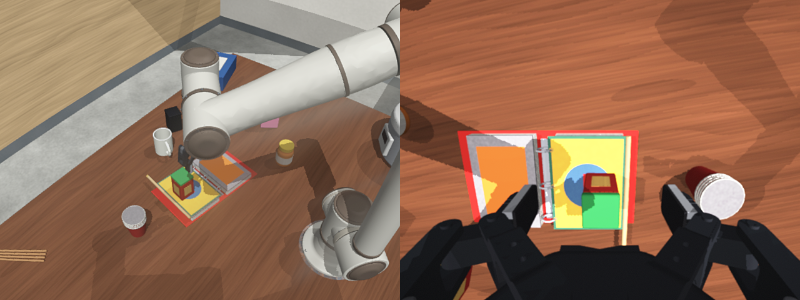

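The tin stands upright on the yellow side (side view (183,183), wrist view (600,205)). The rod end is at about z = 33, so the leaf is flat. The mug, cups and jar still stand in their places, and the lid top is at 124 mm as expected.

```bash
python3 -c "
from bench import *
print(job_done())"
```

```text
the job is handed in; nothing more can be done
None
```

The job is handed in: the leaf is turned to its yellow fish side, and the red tin stands upright on it and holds it flat; mug, cups and jar were left alone, and it took about 22 s of the 72 s allowed.

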